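# Roll the sample vial onto the reader's line and scan it

### The job

Get the lying sample vial scanned: with the fingertips, push on its top to roll it over the reader's bed until it lies at rest along the marked line, centred over the stripe; then press the reader's button fully down and let go. Roll the vial rather than sliding it, never pick it up, do not press the button before the vial is in place, and leave everything else standing where it is.

Things in the scene. Friction and masses are not known exactly. Their poses are not given: they have to be found in the camera images.
- vial: Lying sample vial, amber glass, label, white cap, about 65 g. Barrel 28 mm in diameter, 76 mm long; cap 24 mm in diameter, its end 57 mm from the origin on the +y side. Origin on the axis at mid-barrel, 14 mm above the bed. y is its length; x, z turn as it rolls. It starts nearly parallel to the line, 60 to 85 mm from it on the robot's or the housing's side. Left alone it soon stops rolling.
- line (a point): Centre of the marked line: straight white stripe 8 mm wide, 170 mm long, flat in the middle of the reader's grey bed, parallel to the scanner housing. y runs along the stripe, x across it towards the housing, z up. The level top of the bed is at this height.
- reader: Label reader, fixed to the bench: grey flat bed with its top 20 mm above the bench, from 125 mm on the robot's side of the line to 122 mm on the far side, 220 mm wide along the line. At its far edge a white scanner housing, 55 mm deep, 45 mm tall above the bench, with a narrow glass window facing the line. Origin on the bench, 20 mm straight below the line's centre; axes as the line's.
- scan_button_top (a point): Middle of the top of the reader's round white push button, 24 mm in diameter, in a black collar on top of the scanner housing (18 mm above the housing's top). It is pressed straight down, travel 6 mm, about 5 N when fully down, and springs back.
- scan_button (a joint): How far the button is pressed: 0 released, 0.006 m fully down.
- small_vial: Small capped vial standing upright on the bed, on the other side of the line from the lying vial and 60 to 85 mm from the line: 22 mm in diameter, 45 mm tall. Origin at the centre of its underside. A bystander.
- bench_vial: Another such small vial (22 mm in diameter, 45 mm tall) standing on the bench beside the reader. Origin at the centre of its underside. A bystander.
- dish: Closed petri dish on the bench beside the reader, 90 mm in diameter, 16 mm tall. Origin at the centre of its underside. A bystander.
- pen: Black marker pen lying on the bench beside the reader, 115 mm long, 14 mm thick, along its x axis. Origin at the middle of its underside. A bystander.
- funnel: Amber filter cup standing on the bench beside the reader, 70 mm in diameter, 90 mm tall. Origin at the centre of its underside. A bystander.
- wash_bottle: White wash bottle standing on the bench, 74 mm in diameter, 190 mm tall with its spout. Origin at the centre of its underside. A bystander.
Not all that is in view belongs to the job. Leave any purple look-alike of the vial alone.

How it is judged:
By the outcome, as a careful person would: the job done as asked, in the order asked, and still so for the second after the job is handed in, with the robot touching nothing.
It also fails if it takes over 58 s, if anything falls off the work surface, if the arm or the gripper's body presses on something with over 40 N, if the wrist force passes 120 N, or if a joint passes its speed limit or range.

### The arm

A 6-joint arm with a two-finger parallel gripper is mounted at the origin on the work surface. World frame = base frame: x ahead of the robot, y to its left, z up, the work surface at z = 0. Lengths are in m, angles in rad, forces in N, time in s.
With the tool pointing down it reaches from about 0.35 to 0.975 m from the base axis. Payload 17.4 kg.
Tool frame: the origin (TCP) lies on the mounting face of the last link; the fingertips stand 173 mm ahead of it and the grasp point (between the pads) lies 155 mm ahead of it; z points along the fingers, y is the line along which they close (so a half turn about z gives the same grasp; the last joint's range is limited). The gripper opens to 85 mm and grips with 20 to 120 N. Pads are 22 mm wide; open, the fingers measure 114 mm over their backs; the gripper's body (76 mm by 85 mm) begins 54 mm behind the grasp point. The pads swing forward as they close: fully open they stand 13 mm farther back than shut.
Start: joints at [-1.177, 0.116, 1.442, -0, 1.584, -0.038], TCP at [0.282, -0.613, 0.405] pointing down, gripper open.
Joint ranges: [-2.83, 2.83], [-0.83, 2.19], [0.07, 2.5], [-1.14, 4.28], [0.01, 3], [-2.97, 2.97]. Speed limits (rad/s): [1.89, 1.89, 2.22, 3.14, 3.14, 3.14].

### API

Orientations are given as a unit quaternion [x, y, z, w].
In Python, from station import ctrl gives the robot as it stands.
- The arm moves only by the tool step_arm, never from a script. Its argument "rows" is a list of rows, each a list of 3 entries, a list of its own where there are three numbers: the shift along the tool's x, y, z in units of 60 mm (1.0 is 60 mm), then the turn, a rotation vector about the tool's x, y, z in units of 5 degrees (1.0 is 5 degrees), then the closure, from 0 (fully open) to 1 (shut). A call has 1 to 12 rows; each row shifts and turns the commanded pose from where the row before left it, along the tool's axes as they then stand; what a row does not reach is not made up. A row lasts 1/8 s, in which the tool goes at most 62.5 mm and 10.7 degrees, less where a joint would pass 70% of its speed; a pose out of reach is approached as far as the arm can. A call with a number of a shift or a turn outside -1 to 1 is refused whole. A call with a gripper value outside its range is refused whole. The fingers move at their own pace and stop on an object; "squeeze" is the grip in N (left out, the last holds). Time passes only in rows, so rows that do not move let the fingers close. It gives the time, the measured TCP pose, the force, the opening and the grip force at its end, in the units of the state.
- ctrl.get_state(): the state, without advancing time (a new reading comes with each control period).
- ctrl.get_image(name): name is "scene" or "top" or "wrist"; returns the picture (384x512x3 uint8, red, green, blue); there is no depth.
- ctrl.get_calibration(name): a dict with "camera_matrix" (3x3 intrinsics, pixels), "rvec" (rotation vector, rad) and "tvec" (3), from world to camera coordinates, as OpenCV has them; the wrist camera has in their place "tool_from_camera" (4x4, takes a point from camera to tool coordinates, whose origin is the TCP and whose axes are the flange's). Camera axes: x right, y down, z forward; pixel columns grow to the right and rows downward; lengths in m; the calibration is good to about 2 mm. A picture is of the moment at which its call begins: read the wrist's pose just before it. get_calibration takes no time and is no camera call.
- ctrl.hand_in(): hands the job in; it is judged then, once.
The state is a dict: "clock": time; "joints": joint angles; "qd": joint speeds; "joint_torque": joint torques, N m; "position": TCP position; "tool_rot": TCP orientation; "force": force on the tool from outside, world axes, zero at the start; "wrist_torque": the same for the moment, N m; "grip_width": finger opening in m; "gripper_force": force on a finger pad.
Only numpy, scipy, OpenCV 4.12 (cv2) and the standard library are available. Lean on these libraries where they do the work, as an engineer would, in place of code of your own. Each camera call takes 0.05 s, during which the arm holds its last target. There are 200 camera calls.

## Working session

There is one attempt and no reset: what is moved stays moved. The work goes in short steps, Python scripts to look and compute and a tool call to move; the robot and the scene stay as the last step left them, time stands still between calls to the robot, and variables do not carry over. Pictures are saved under pics/ and viewed, at most 10 in all, crops included, and the job is handed in when it is done.

Besides the shell and the picture viewer there is one more tool, called after "Call:" as name(argument=value, ...) on one line, values as JSON. step_arm: Moves the arm, as the interface text tells. Shifts and turns lie within -1 to 1; 1 stands for 60 mm of shift or 5 degrees of turn. Its arguments: {"type":"object","properties":{"rows":{"type":"array"},"squeeze":{"type":"number"}},"required":["rows"]}

```bash
mkdir -p pics; ls
cat > h.py <<'E'
import numpy as np,cv2
from station import ctrl
def cam(n):
    c=ctrl.get_calibration(n);K=np.array(c["camera_matrix"],float)
    if n=="wrist":
        from scipy.spatial.transform import Rotation as R
        s=ctrl.get_state();T=np.eye(4);T[:3,:3]=R.from_quat(s["tool_rot"]).as_matrix();T[:3,3]=s["position"]
        W=T@np.array(c["tool_from_camera"]);return K,W[:3,:3],W[:3,3]
    Rm=cv2.Rodrigues(np.array(c["rvec"],float))[0];return K,Rm.T,-Rm.T@np.array(c["tvec"],float).ravel()
def p2w(n,uv,z,C=None):
    K,R,t=C or cam(n);d=R@np.linalg.inv(K)@np.array([uv[0],uv[1],1.]);return t+d*(z-t[2])/d[2]
def w2p(n,p,C=None):
    K,R,t=C or cam(n);q=K@(R.T@(np.array(p)-t));return q[:2]/q[2]
def save(n,f,crop=None,s=1):
    im=ctrl.get_image(n)
    cv2.imwrite("pics/raw_"+f,im[:,:,::-1])
    if crop: x0,y0,x1,y1=crop;im=im[y0:y1,x0:x1]
    cv2.imwrite("pics/"+f,cv2.resize(im,None,fx=s,fy=s,interpolation=cv2.INTER_CUBIC)[:,:,::-1])
E
python3 - <<'E'
from h import *
save("top","top1.png",None,1.5)
save("scene","scene1.png",None,1.5)
for n in("top","scene"):print(n,cam(n)[2],cam(n)[1][:,2])
s=ctrl.get_state();print(s["clock"],s["position"],s["tool_rot"],s["force"])
print(ctrl.get_calibration("wrist"))
E
```

```text
pics
top [0.38665327 0.0607826  0.95147935] [ 0.18033184 -0.00601334 -0.98358745]
scene [ 1.12880781 -0.16357515  0.78927417] [-0.62344243  0.24129912 -0.74370308]
0.1 [ 0.28247584 -0.61305632  0.4040423 ] [ 9.76786438e-01  2.14214791e-01 -9.50535382e-05 -5.17745175e-04] [ 0.76782859 -0.70706667 -0.23631316]
{'camera_matrix': array([[270.65146326,   0.        , 253.80064468],
       [  0.        , 270.65146326, 195.80815007],
       [  0.        ,   0.        ,   1.        ]]), 'tool_from_camera': array([[ 3.06518904e-04, -9.45145092e-01, -3.26650672e-01,
         8.49913537e-02],
       [ 9.99999076e-01, -1.42879490e-04,  1.35178191e-03,
        -4.15777671e-04],
       [-1.32430172e-03, -3.26650784e-01,  9.45144175e-01,
         3.10407379e-02],
       [ 0.00000000e+00,  0.00000000e+00,  0.00000000e+00,
         1.00000000e+00]])}
```

View pics/top1.png

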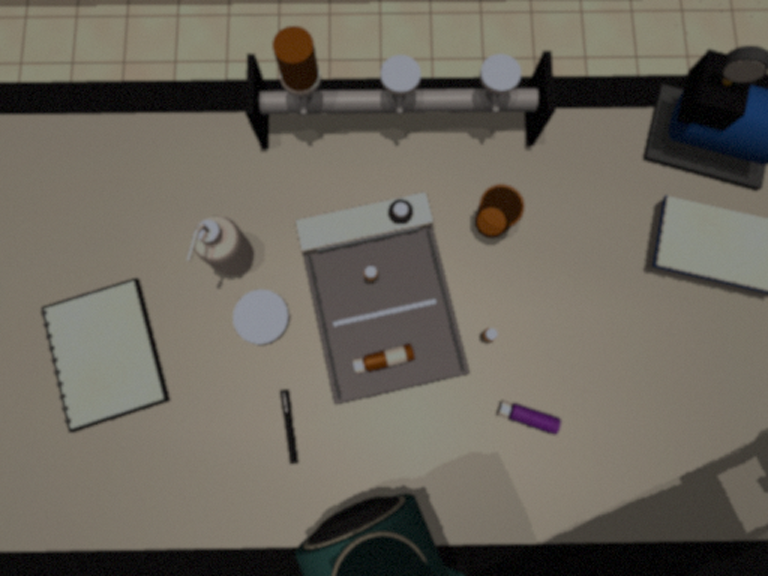

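View pics/scene1.png

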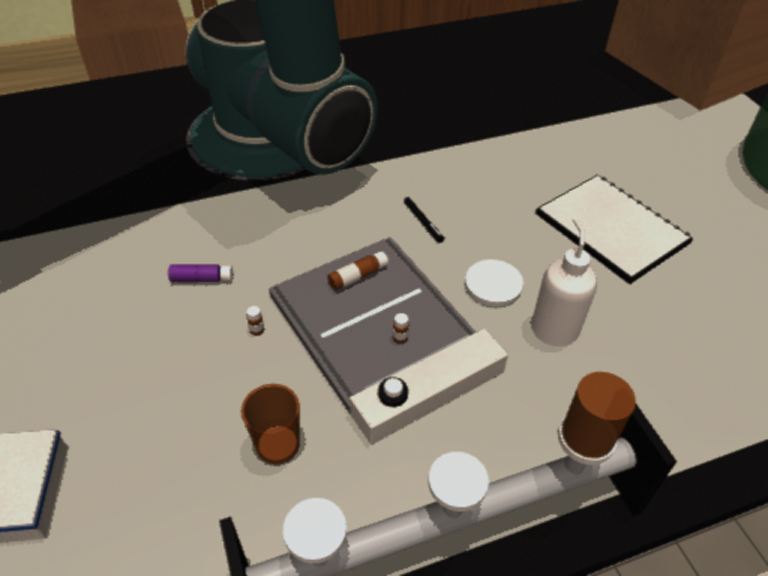

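The lying amber vial is at top (385,359), on the robot's side of the stripe (335..436, 323..302). The small vial is at (371,273) on the bed and the button at (400,210). The purple one at (530,418) lies off the bed and is the look-alike. The amber one on the bed fits the description, so I'll confirm it in a crop.

Run:
```python
import cv2
im=cv2.imread("pics/raw_top1.png")[120:280,190:350]
cv2.imwrite("pics/c1.png",cv2.resize(im,(600,600),interpolation=cv2.INTER_CUBIC))
```

```text
(no output)
```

View pics/c1.png

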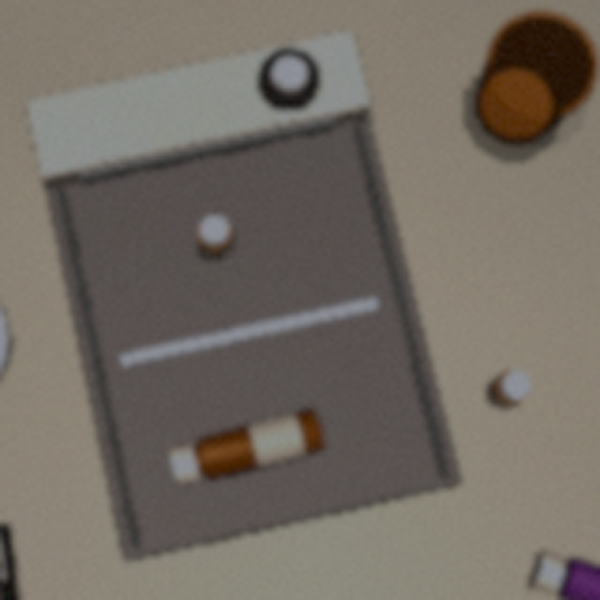

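The crop confirms it: amber glass, label, cap at left (171,465), base at (321,430), stripe ends at (121,360) and (379,303), button at (290,73).

Run:
```python
from h import *
C=cam("top");f=lambda u,v,z:p2w("top",((u+.5)/3.75+190-.5,(v+.5)/3.75+120-.5),z,C)
a,b=f(121,360,.02),f(379,303,.02);L=(a+b)/2;y=(a-b)/np.linalg.norm(a-b);x=np.array([y[1],-y[0],0])
print("line",L,np.linalg.norm(a-b),"yaw",np.degrees(np.arctan2(x[1],x[0])))
for n,p in dict(cap=f(171,465.5,.034),base=f(321,430,.034),btn=f(290,73,.063),small=f(214,229,.065)).items():print(n,p,"rel",(p-L)@x,(p-L)@y)
v=f(171,465.5,.034)-f(321,430,.034);print(np.linalg.norm(v),"vial yaw",np.degrees(np.arctan2(v[1],v[0]))-90)
from scipy.spatial.transform import Rotation as R
s=ctrl.get_state();print(R.from_quat(s["tool_rot"]).as_matrix().round(4))
```

```text
line [0.51788175 0.0449057  0.02      ] 0.170821378463826 yaw 11.783566396402824
cap [0.4319431  0.09623671 0.034     ] rel -0.07364500105855303 0.06779925069159497
base [0.45277805 0.00184393 0.034     ] rel -0.07252556787201685 -0.028859111890612472
btn [0.67746425 0.01781691 0.063     ] rel 0.15068751427278818 -0.05910710706121308
small [0.57616423 0.06736017 0.065     ] rel 0.061639782598795115 0.010079089914766476
0.09666484463202014 vial yaw 12.447098531262853
[[ 9.082e-01  4.185e-01 -4.000e-04]
 [ 4.185e-01 -9.082e-01  1.000e-03]
 [ 0.000e+00 -1.100e-03 -1.000e+00]]
```

Call:
step_arm(rows=[[[0, 0, 0.2], [0, 0, 0.86], 0.6], [[0, 0, 0.2], [0, 0, 0.86], 0.6], [[0, 0, 0.2], [0, 0, 0.86], 0.6], [[0.35, -0.75, 0], [0, 0, 0], 0.6], [[0.35, -0.75, 0], [0, 0, 0], 0.6], [[0.35, -0.75, 0], [0, 0, 0], 0.6], [[0.35, -0.75, 0], [0, 0, 0], 0.6], [[0.35, -0.75, 0], [0, 0, 0], 0.6], [[0.35, -0.75, 0], [0, 0, 0], 0.6], [[0.35, -0.75, 0.1], [0, 0, 0], 0.6], [[0.35, -0.75, 0.1], [0, 0, 0], 0.6], [[0.35, -0.75, 0.1], [0, 0, 0], 0.6]], squeeze=20)

```text
clock: 1.6
position: [0.3843, -0.1763, 0.3504]
tool_rot: [0.995, 0.103, 0.0, -0.0]
force: [-0.0, -0.3, -1.2]
grip_width: 0.034
gripper_force: 0.0
```

```bash
cat >> h.py <<'E'
from scipy.spatial.transform import Rotation as R
TH=np.radians(11.78);LX=np.array([np.cos(TH),np.sin(TH),0]);LY=np.array([-LX[1],LX[0],0]);L=np.array([.5179,.0449,.02])
def st():
    s=ctrl.get_state();M=R.from_quat(s["tool_rot"]).as_matrix();p=np.array(s["position"])
    print("t",s["clock"],"pos",p.round(4),"rel",((p-L)@LX).round(4),((p-L)@LY).round(4),"yaw",np.degrees(np.arctan2(M[1,0],M[0,0])).round(2),"tilt",M[2].round(4),"F",np.round(s["force"],2),"w",round(s["grip_width"],4))
    return p,M
E
python3 -c "
from h import *
p,M=st();print(M.T@(L-.081*LX+.010*LY+[0,0,.25]-p)/.06)"
```

```text
t 1.6 pos [ 0.3843 -0.1763  0.3504] rel -0.176 -0.1893 yaw 11.82 tilt [ 1.e-04 -0.e+00 -1.e+00] F [-0.04 -0.28 -1.18] w 0.034
[ 1.58480308 -3.32047669  1.33980811]
```

Call:
step_arm(rows=[[[0.32, -0.66, 0.26], [0, 0, 0], 0.6], [[0.32, -0.66, 0.27], [0, 0, 0], 0.6], [[0.32, -0.66, 0.27], [0, 0, 0], 0.6], [[0.32, -0.66, 0.27], [0, 0, 0], 0.6], [[0.3, -0.66, 0.27], [0, 0, 0], 0.6], [[0, 0, 0], [0, 0, 0], 0.6], [[0, 0, 0], [0, 0, 0], 0.6]])

```text
clock: 2.48
position: [0.4365, 0.0352, 0.2704]
tool_rot: [0.995, 0.103, -0.0, 0.0]
force: [-0.3, -0.2, 0.1]
grip_width: 0.034
gripper_force: 0.0
```

```bash
python3 -c "
from h import *
p,M=st();print(M.T@(L-.081*LX+.010*LY+[0,0,.25]-p)/.06);save('wrist','w1.png',None,1.5)"
```

```text
t 2.475 pos [0.4365 0.0352 0.2704] rel -0.0817 0.0071 yaw 11.88 tilt [-3.e-04  2.e-04 -1.e+00] F [-0.33 -0.2   0.11] w 0.034
[ 0.01166294 -0.04824458  0.00609009]
```

View pics/w1.png

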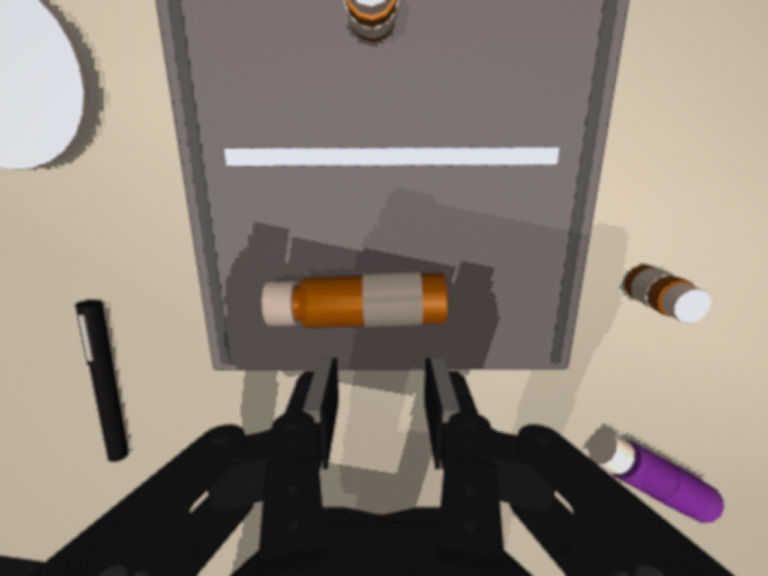

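The wrist view shows the amber vial with its cap end at (262,304) and base at (447,299), and the stripe from (226,157) to (559,156). The fingertips are at (332,360) and (432,360), and the purple look-alike is at lower right.

Run:
```python
from h import *
C=cam("wrist");f=lambda u,v,z:p2w("wrist",((u+.5)/1.5-.5,(v+.5)/1.5-.5),z,C)
P=dict(l1=f(226,157,.02),l2=f(559,156,.02),cap=f(262,304,.034),base=f(447,298.5,.034),bu=f(440,272,.034),bl=f(440,324,.034))
for n,p in P.items():print(n,p,"rel",(p-L)@LX,(p-L)@LY)
for a,b in(("l1","l2"),("cap","base")):
    v=P[a]-P[b];print(np.linalg.norm(v),np.degrees(np.arctan2(v[1],v[0]))-90)
# fingertip inner-edge projections for reference
p,M=st()
for sx in(-11,11):
  for y in(17,-17):print(sx,y,w2p("wrist",p+M@np.array([sx/1e3,y/1e3,.166]),C)*1.5)
```

```text
l1 [0.50179413 0.12974838 0.02      ] rel 0.0015555038785715202 0.08634944440291692
l2 [ 0.53725634 -0.03714653  0.02      ] rel 0.0021985178181685525 -0.08427020234361829
cap [0.4313642 0.0995551 0.034    ] rel -0.07355516501737065 0.07117065566447321
base [0.45485065 0.00254338 0.034     ] rel -0.07036873832605121 -0.028592730847374164
bu [0.46842507 0.00995339 0.034     ] rel -0.0555674230532163 -0.02411007224910171
bl [0.43965119 0.0024853  0.034     ] rel -0.08525993160971454 -0.025546553411817573
0.17062085840494115 11.995929473467498
0.09981426052108688 13.609396161902836
t 2.525 pos [0.4365 0.0348 0.2706] rel -0.0818 0.0067 yaw 11.82 tilt [ 3.e-04  3.e-04 -1.e+00] F [-0.79  0.34  0.42] w 0.034
-11 17 [425.10539703 412.7280889 ]
-11 -17 [338.21687593 412.78089262]
11 17 [427.22503166 362.71039483]
11 -17 [336.2236709  362.74931331]
```

Call:
step_arm(rows=[[[0.04, -0.05, 0.2], [0, 0, 0], 0.6], [[0, 0, 0.3], [0, 0, 0], 0.6], [[0, 0, 0.3], [0, 0, 0], 0.6], [[0, 0, 0], [0, 0, 0], 0.6], [[0, 0, 0], [0, 0, 0], 0.6]])

```text
clock: 3.15
position: [0.4381, 0.0387, 0.2213]
tool_rot: [0.995, 0.103, -0.001, -0.0]
force: [-0.1, 0.0, 0.2]
grip_width: 0.0341
gripper_force: 0.0
```

```bash
python3 -c "
from h import *
st();save('wrist','w2.png',(120,120,380,320),3)"
```

```text
t 3.15 pos [0.4381 0.0387 0.2213] rel -0.0794 0.0102 yaw 11.83 tilt [-1.e-03 -2.e-04 -1.e+00] F [-0.06  0.05  0.22] w 0.0341
```

View pics/w2.png

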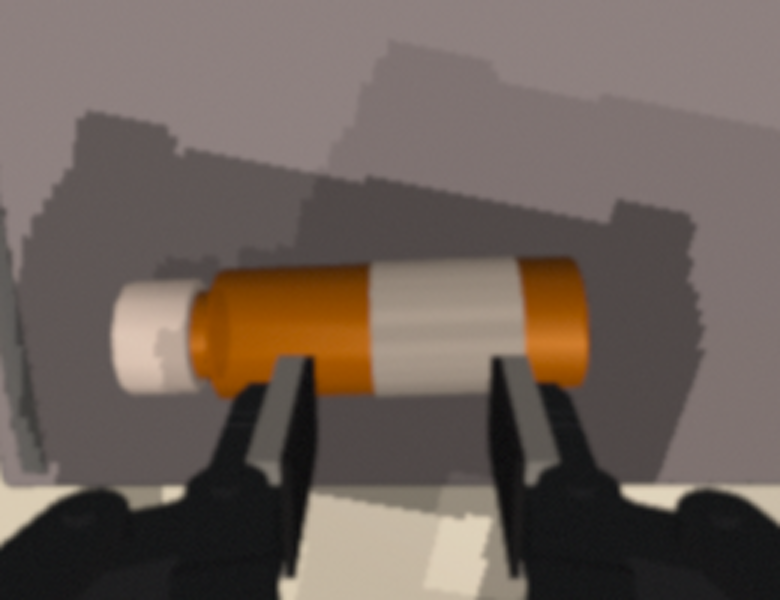

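Fingertips (at (295,357) and (510,357) in the crop) sit just above the barrel (215..588), centred on it. I'll descend to contact.

Call:
step_arm(rows=[[[0, 0, 0.04], [0, 0, 0], 0.6], [[0, 0, 0], [0, 0, 0], 0.6]])

```text
clock: 3.45
position: [0.4385, 0.0388, 0.2203]
tool_rot: [0.995, 0.103, 0.001, -0.0]
force: [-0.2, 0.1, 6.3]
grip_width: 0.0341
gripper_force: 3.1
```

Call:
step_arm(rows=[[[0, 0, 0.03], [0, 0, 0], 0.6], [[0, 0, 0], [0, 0, 0], 0.6]])

```text
clock: 3.7
position: [0.4391, 0.0389, 0.2201]
tool_rot: [0.995, 0.103, 0.002, -0.0]
force: [-0.9, 2.5, 19.3]
grip_width: 0.0343
gripper_force: 9.8
```

Call:
step_arm(rows=[[[0, 0, -0.025], [0, 0, 0], 0.6], [[0.05, 0, 0], [0, 0, 0], 0.6], [[0.08, 0, 0], [0, 0, 0], 0.6], [[0.09, 0, 0], [0, 0, 0], 0.6], [[0.09, 0, 0], [0, 0, 0], 0.6], [[0.09, 0, 0], [0, 0, 0], 0.6], [[0.07, 0, 0], [0, 0, 0], 0.6], [[0.04, 0, 0], [0, 0, 0], 0.6], [[0, 0, 0], [0, 0, 0], 0.6], [[0, 0, 0], [0, 0, 0], 0.6]])

```text
clock: 4.95
position: [0.4686, 0.0454, 0.2203]
tool_rot: [0.995, 0.103, 0.001, -0.001]
force: [-0.8, 6.5, 9.9]
grip_width: 0.0341
gripper_force: 4.9
```

```bash
python3 -c "
from h import *
st();save('wrist','w3.png',(120,70,380,270),3)"
```

```text
t 4.95 pos [0.4686 0.0454 0.2203] rel -0.0482 0.0106 yaw 11.84 tilt [ 0.0016 -0.001  -1.    ] F [-0.77  6.46  9.91] w 0.0341
```

View pics/w3.png

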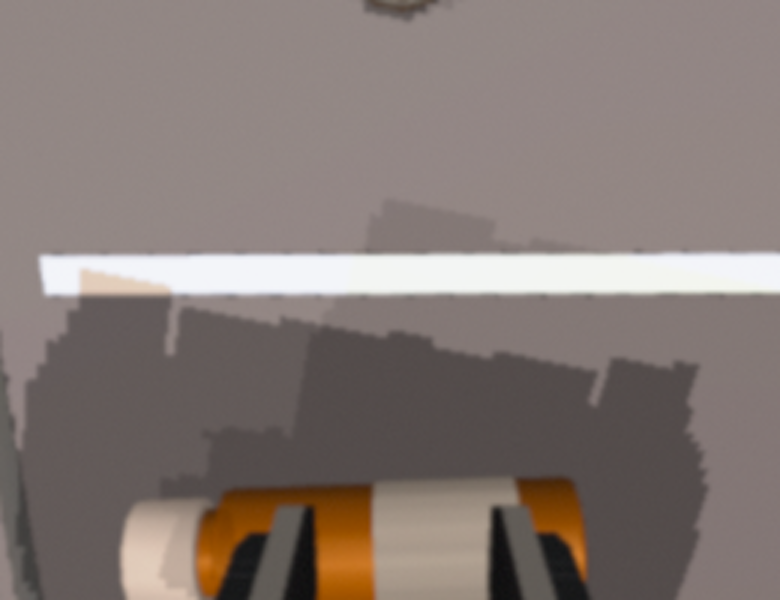

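Call:
step_arm(rows=[[[0, 0, -0.1], [0, 0, 0], 0.6], [[0, 0, -0.1], [0, 0, 0], 0.6], [[-0.13, 0, 0], [0, 0, 0], 0.6], [[-0.13, 0, 0], [0, 0, 0], 0.6], [[0, 0, 0], [0, 0, 0], 0.6], [[0, 0, 0.1], [0, 0, 0], 0.6], [[0, 0, 0.06], [0, 0, 0], 0.6], [[0, 0, 0.04], [0, 0, 0], 0.6], [[0, 0, 0], [0, 0, 0], 0.6]])

```text
clock: 6.12
position: [0.4534, 0.042, 0.2203]
tool_rot: [0.995, 0.103, 0.001, -0.0]
force: [-0.1, 1.2, 7.6]
grip_width: 0.0346
gripper_force: 3.9
```

Call:
step_arm(rows=[[[0.05, 0, 0], [0, 0, 0.04], 0.6], [[0.08, 0, 0], [0, 0, 0.06], 0.6], [[0.09, 0, 0], [0, 0, 0.06], 0.6], [[0.09, 0, 0], [0, 0, 0.06], 0.6], [[0.09, 0, 0], [0, 0, 0.06], 0.6], [[0.08, 0, 0], [0, 0, 0.05], 0.6], [[0.05, 0, 0], [0, 0, 0.03], 0.6], [[0, 0, 0], [0, 0, 0], 0.6], [[0, 0, 0], [0, 0, 0], 0.6]])

```text
clock: 7.25
position: [0.4846, 0.0482, 0.2203]
tool_rot: [0.996, 0.088, 0.001, -0.0]
force: [-0.0, 4.6, 7.4]
grip_width: 0.0341
gripper_force: 4.0
```

```bash
python3 -c "
from h import *
st();save('wrist','w4.png',(80,70,380,270),2.6)"
```

```text
t 7.25 pos [0.4846 0.0482 0.2203] rel -0.0319 0.01 yaw 10.05 tilt [ 1.5e-03 -5.0e-04 -1.0e+00] F [-0.04  4.56  7.41] w 0.0341
```

View pics/w4.png

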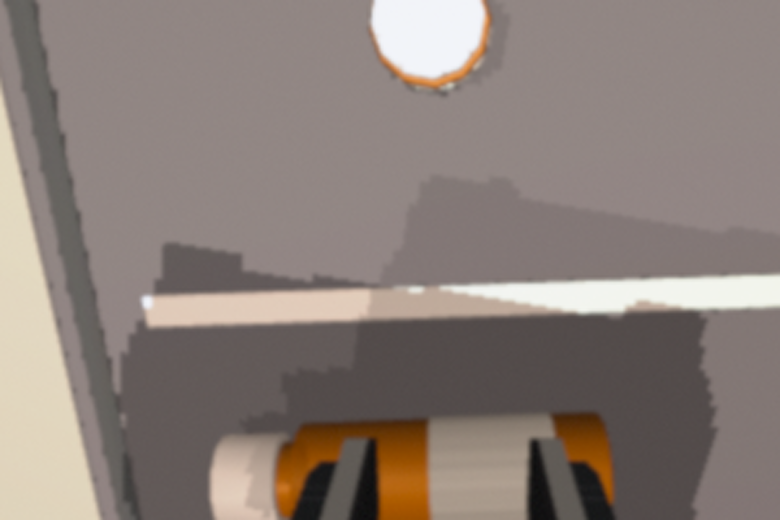

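Call:
step_arm(rows=[[[0, 0, -0.1], [0, 0, 0], 0.6], [[0, 0, -0.1], [0, 0, 0], 0.6], [[-0.13, 0, 0], [0, 0, -0.2], 0.6], [[-0.13, 0, 0], [0, 0, -0.2], 0.6], [[0, 0, 0], [0, 0, 0], 0.6], [[0, 0, 0.1], [0, 0, 0], 0.6], [[0, 0, 0.06], [0, 0, 0], 0.6], [[0, 0, 0.04], [0, 0, 0], 0.6], [[0, 0, 0], [0, 0, 0], 0.6]])

```text
clock: 8.43
position: [0.4693, 0.0452, 0.2203]
tool_rot: [0.994, 0.105, 0.001, -0.0]
force: [-0.2, 0.5, 7.9]
grip_width: 0.0342
gripper_force: 3.9
```

Call:
step_arm(rows=[[[0.05, 0, 0], [0, 0, 0.03], 0.6], [[0.08, 0, 0], [0, 0, 0.04], 0.6], [[0.09, 0, 0], [0, 0, 0.04], 0.6], [[0.09, 0, 0], [0, 0, 0.04], 0.6], [[0.09, 0, 0], [0, 0, 0.04], 0.6], [[0.08, 0, 0], [0, 0, 0.03], 0.6], [[0.05, 0, 0], [0, 0, 0.03], 0.6], [[0, 0, 0], [0, 0, 0], 0.6], [[0, 0, 0], [0, 0, 0], 0.6]])

```text
clock: 9.55
position: [0.5005, 0.0516, 0.2203]
tool_rot: [0.996, 0.094, 0.001, -0.0]
force: [-0.0, 1.9, 7.8]
grip_width: 0.0342
gripper_force: 3.9
```

Call:
step_arm(rows=[[[0, 0, -0.1], [0, 0, 0], 0.6], [[0, 0, -0.2], [0, 0, 0], 0.6], [[-0.3, 0, -0.2], [0, 0, 0], 0.6], [[-0.3, 0, -0.2], [0, 0, 0], 0.6], [[-0.1, 0, 0], [0, 0, 0], 0.6], [[0, 0, 0], [0, 0, 0], 0.6], [[0, 0, 0], [0, 0, 0], 0.6]])

```text
clock: 10.42
position: [0.459, 0.0436, 0.2612]
tool_rot: [0.996, 0.094, -0.0, -0.0]
force: [0.3, 0.3, 0.1]
grip_width: 0.0344
gripper_force: 0.0
```

```bash
python3 -c "
from h import *
st();save('wrist','w5.png',(80,70,400,290),2.4)"
```

```text
t 10.425 pos [0.459  0.0436 0.2612] rel -0.0579 0.0108 yaw 10.79 tilt [-5.e-04 -1.e-04 -1.e+00] F [0.3  0.31 0.08] w 0.0344
```

View pics/w5.png

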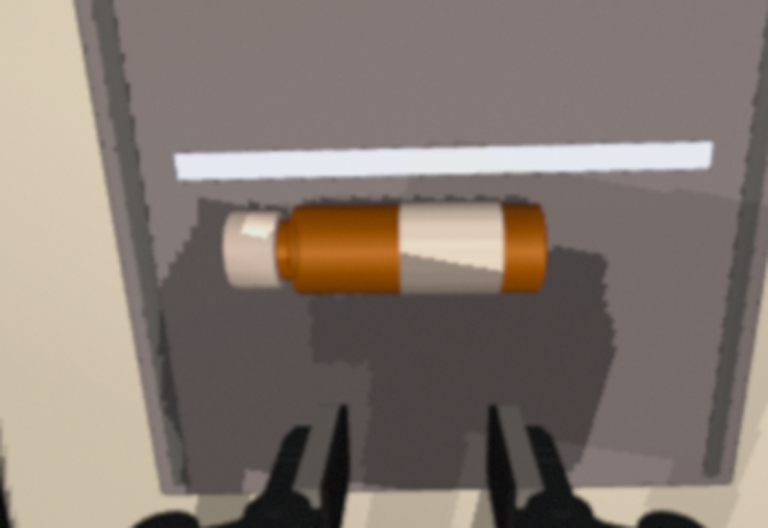

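The view shows the stripe from (176,167) to (712,155). The barrel's edges run (300,206)–(540,204) and (300,293)–(540,292), short of the line by about a barrel diameter.

```bash
cat >> h.py <<'E'
def vial(f,C,l1,l2,u1,u2,t1,t2,b1,b2):
    # line ends l1,l2; tangents at columns u1,u2 (rows t top, b bottom); result relative to the line as seen
    a,b=f(*l1,.02),f(*l2,.02);m=(a+b)/2;y=(a-b)/np.linalg.norm(a-b);x=np.array([y[1],-y[0],0]);o=C[2];P=[]
    for u,t,bb in((u1,t1,b1),(u2,t2,b2)):
        d=[f(u,v,.034)-o for v in(t,bb)];d=[q/np.linalg.norm(q) for q in d];d=d[0]+d[1];P.append(o+d*(.034-o[2])/d[2])
    for p in P:print("axis rel line",((p-m)@x*1e3).round(2),((p-m)@y*1e3).round(2))
    print("line",m,np.linalg.norm(a-b),"lineyaw",np.degrees(np.arctan2(x[1],x[0])))
    v=P[0]-P[1];print("vial yaw rel",np.degrees(np.arctan2(-(v@x),v@y)),"size",[np.linalg.norm(f(u1,t1,.034)-f(u1,b1,.034))])
E
python3 - <<'E'
from h import *
C=cam("wrist");f=lambda u,v,z:p2w("wrist",((u+.5)/2.4-.5+80,(v+.5)/2.4-.5+70),z,C)
vial(f,C,(176,167),(712,155),300,540,206,204,293,292)
print((f(223,249,.034)-L)@LY,(f(547,248,.034)-L)@LY, (f(547,248,.034)-L)@LX)
E
```

```text
axis rel line -24.45 45.28
axis rel line -25.63 -29.24
line [0.51928059 0.04714662 0.02      ] 0.1705859059916125 lineyaw 12.060478214557635
vial yaw rel -0.9070584733267392 size [np.float64(0.02786692209909002)]
0.07095871227891473 -0.029621171861811846 -0.02364234431433973
```

Call:
step_arm(rows=[[[0.2, 0, 0.15], [0, 0, 0], 0.6], [[0.2, 0, 0.2], [0, 0, 0], 0.6], [[0.065, 0, 0.15], [0, 0, 0], 0.6], [[0, 0, 0], [0, 0, 0], 0.6], [[0, 0, 0.1], [0, 0, 0], 0.6], [[0, 0, 0.06], [0, 0, 0], 0.6], [[0, 0, 0.04], [0, 0, 0], 0.6], [[0, 0, 0], [0, 0, 0], 0.6]])

```text
clock: 11.48
position: [0.4864, 0.0488, 0.2204]
tool_rot: [0.996, 0.094, 0.001, -0.0]
force: [0.3, 1.0, 6.2]
grip_width: 0.0342
gripper_force: 2.9
```

Call:
step_arm(rows=[[[0.05, 0, 0], [0, 0, -0.02], 0.6], [[0.08, 0, 0], [0, 0, -0.03], 0.6], [[0.09, 0, 0], [0, 0, -0.04], 0.6], [[0.09, 0, 0], [0, 0, -0.04], 0.6], [[0.08, 0, 0], [0, 0, -0.03], 0.6], [[0.05, 0, 0], [0, 0, -0.02], 0.6], [[0.03, 0, 0], [0, 0, 0], 0.6], [[0, 0, 0], [0, 0, 0], 0.6], [[0, 0, 0], [0, 0, 0], 0.6]])

```text
clock: 12.6
position: [0.514, 0.0543, 0.2204]
tool_rot: [0.995, 0.102, 0.001, -0.0]
force: [0.5, 0.4, 5.2]
grip_width: 0.034
gripper_force: 2.7
```

Call:
step_arm(rows=[[[0, 0, -0.1], [0, 0, 0], 0.6], [[0, 0, -0.2], [0, 0, 0], 0.6], [[-0.3, 0, -0.2], [0, 0, 0], 0.6], [[-0.3, 0, -0.2], [0, 0, 0], 0.6], [[-0.1, 0, 0], [0, 0, 0], 0.6], [[0, 0, 0], [0, 0, 0], 0.6], [[0, 0, 0], [0, 0, 0], 0.6]])

```text
clock: 13.48
position: [0.473, 0.0458, 0.2613]
tool_rot: [0.995, 0.102, -0.0, -0.0]
force: [-0.0, 0.0, -0.6]
grip_width: 0.034
gripper_force: 0.0
```

```bash
python3 -c "
from h import *
st();save('wrist','w6.png',(80,70,400,290),2.4)"
```

```text
t 13.475 pos [0.473  0.0458 0.2613] rel -0.0438 0.0101 yaw 11.69 tilt [-4.e-04 -1.e-04 -1.e+00] F [-0.02  0.04 -0.59] w 0.034
```

View pics/w6.png

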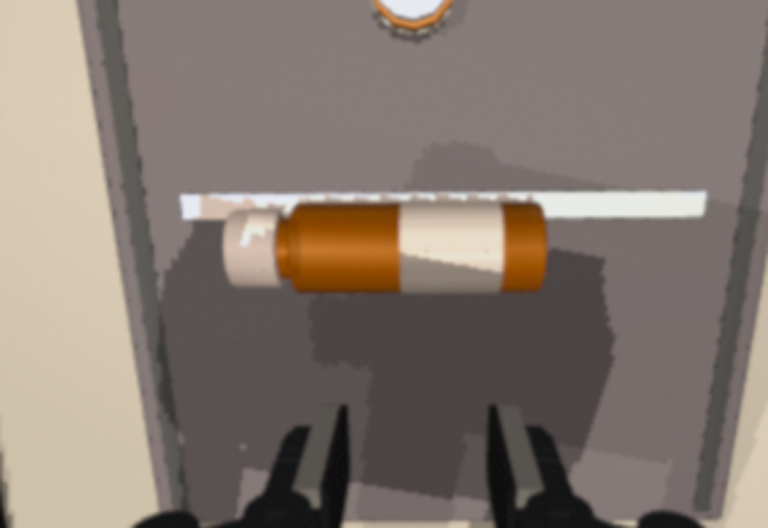

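The stripe runs (182,206.5)–(706,204), and the barrel's edges are at (300,204)–(540,203) and (300,292)–(540,291), so it's nearly there.

Run:
```python
from h import *
C=cam("wrist");f=lambda u,v,z:p2w("wrist",((u+.5)/2.4-.5+80,(v+.5)/2.4-.5+70),z,C)
vial(f,C,(182,206.5),(706,204),300,540,204,203,292,291)
g=cv2.cvtColor(cv2.imread("pics/raw_w6.png"),cv2.COLOR_BGR2HSV)
for u in(175,200,215,240,255,270,284,300):
    c=g[130:215,u-2:u+3].astype(float).mean(1);print(u,[int(q) for q in c[18:30,1]],"|",[int(q) for q in c[54:68,1]])
```

```text
axis rel line -10.6 45.15
axis rel line -10.64 -29.35
line [0.51938266 0.04704928 0.02      ] 0.1705206403672405 lineyaw 11.97139284372226
vial yaw rel -0.035512608155279 size [np.float64(0.028146708862930622)]
175 [26, 21, 7, 12, 7, 9, 35, 45, 46, 46, 46, 46] | [40, 39, 37, 35, 31, 26, 23, 22, 23, 22, 23, 24, 23, 23]
200 [26, 22, 7, 11, 10, 7, 2, 8, 20, 33, 59, 96] | [253, 207, 138, 101, 81, 64, 46, 31, 25, 23, 22, 23, 23, 23]
215 [25, 18, 9, 8, 15, 31, 63, 135, 216, 242, 244, 249] | [255, 255, 255, 254, 254, 252, 244, 175, 78, 32, 22, 21, 22, 24]
240 [25, 19, 11, 19, 31, 44, 68, 136, 218, 238, 241, 244] | [255, 255, 255, 255, 255, 253, 244, 179, 81, 34, 24, 23, 23, 25]
255 [26, 16, 4, 7, 22, 38, 45, 45, 45, 45, 46, 45] | [46, 45, 45, 44, 44, 45, 43, 43, 37, 26, 25, 23, 23, 24]
270 [26, 15, 1, 1, 14, 33, 44, 45, 45, 45, 45, 45] | [45, 45, 46, 45, 44, 45, 44, 42, 34, 25, 22, 24, 23, 23]
284 [25, 16, 5, 4, 10, 25, 40, 45, 45, 43, 45, 44] | [44, 45, 44, 44, 44, 45, 45, 44, 36, 26, 24, 24, 22, 23]
300 [25, 13, 6, 10, 19, 34, 68, 154, 220, 231, 230, 232] | [255, 255, 255, 255, 255, 254, 224, 149, 67, 30, 23, 23, 25, 22]
```

Call:
step_arm(rows=[[[0.2, 0, 0.15], [0, 0, 0], 0.6], [[0.2, 0, 0.2], [0, 0, 0], 0.6], [[0.09, 0, 0.15], [0, 0, 0], 0.6], [[0, 0, 0], [0, 0, 0], 0.6], [[0, 0, 0.1], [0, 0, 0], 0.6], [[0, 0, 0.06], [0, 0, 0], 0.6], [[0, 0, 0.04], [0, 0, 0], 0.6], [[0, 0, 0], [0, 0, 0], 0.6]])

```text
clock: 14.52
position: [0.5017, 0.0517, 0.2204]
tool_rot: [0.995, 0.102, 0.001, -0.0]
force: [0.5, 0.3, 4.3]
grip_width: 0.0346
gripper_force: 2.8
```

Call:
step_arm(rows=[[[0.04, 0, 0], [0, 0, 0], 0.6], [[0.07, 0, 0], [0, 0, 0], 0.6], [[0.08, 0, 0], [0, 0, 0], 0.6], [[0.08, 0, 0], [0, 0, 0], 0.6], [[0.06, 0, 0], [0, 0, 0], 0.6], [[0.03, 0, 0], [0, 0, 0], 0.6], [[0, 0, 0], [0, 0, 0], 0.6], [[0, 0, 0], [0, 0, 0], 0.6]])

```text
clock: 15.52
position: [0.5228, 0.0562, 0.2204]
tool_rot: [0.995, 0.102, 0.001, -0.0]
force: [-0.0, 0.4, 5.6]
grip_width: 0.034
gripper_force: 2.7
```

Call:
step_arm(rows=[[[0, 0, -0.1], [0, 0, 0], 0.6], [[0, 0, -0.2], [0, 0, 0], 0.6], [[-0.3, 0, -0.2], [0, 0, 0], 0.6], [[-0.3, 0, -0.2], [0, 0, 0], 0.6], [[-0.1, 0, 0], [0, 0, 0], 0.6], [[0, 0, 0], [0, 0, 0], 0.6], [[0, 0, 0], [0, 0, 0], 0.6]])

```text
clock: 16.4
position: [0.4818, 0.0476, 0.2612]
tool_rot: [0.995, 0.102, -0.0, -0.0]
force: [0.1, -0.2, -0.1]
grip_width: 0.0339
gripper_force: 0.0
```

```bash
python3 -c "
from h import *
st();save('wrist','w7.png',(80,70,400,290),2.4)"
```

```text
t 16.4 pos [0.4818 0.0476 0.2612] rel -0.0348 0.01 yaw 11.69 tilt [-5.e-04 -1.e-04 -1.e+00] F [ 0.09 -0.15 -0.07] w 0.0339
```

View pics/w7.png

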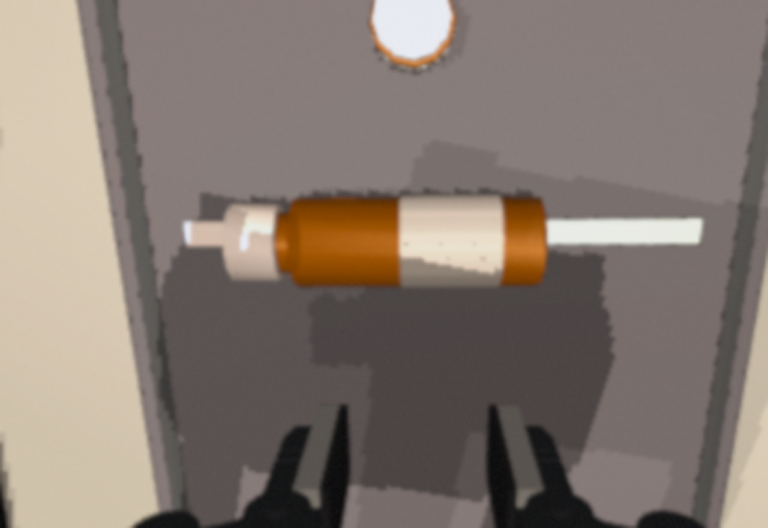

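The vial now lies over the stripe: stripe ends are at (185,233) and (702,231), and barrel edges at about 197.5 and 285.5.

```bash
python3 - <<'E'
from h import *
C=cam("wrist");f=lambda u,v,z:p2w("wrist",((u+.5)/2.4-.5+80,(v+.5)/2.4-.5+70),z,C)
vial(f,C,(185,233),(702,231),300,540,198,197,286,285)
# independent view from the top camera
im=ctrl.get_image("top");cv2.imwrite("pics/raw_t2.png",im[:,:,::-1])
T=cam("top");h=cv2.cvtColor(im,cv2.COLOR_RGB2HSV)
E
python3 - <<'E'
import sys;sys.path.insert(0,'.')
from h import *
# button target in tool units, from the present pose
p,M=st();b=np.array([.6775,.0178,.063])+[.0015,.002,0];print("btn rel",(b-L)@LX,(b-L)@LY,"shift",M.T@(b+[0,0,.173+.030]-p)/.06)
E
```

```text
axis rel line 0.14 44.95
axis rel line 0.16 -29.32
line [0.51948913 0.04711661 0.02      ] 0.17054965577400064 lineyaw 11.920078485412246
vial yaw rel 0.016581519862030797 size [np.float64(0.027971904807803902)]
t 16.5 pos [0.4818 0.0476 0.2612] rel -0.0348 0.0101 yaw 11.69 tilt [-7.e-04 -2.e-04 -1.e+00] F [-0.18  0.24 -0.07] w 0.0341
btn rel 0.15258275226654075 -0.05746062748323778 shift [ 3.12481345  1.1203745  -0.08268068]
```

Call:
step_arm(rows=[[[0, 0, -0.3], [0, 0, 0], 1], [[0, 0, -0.4], [0, 0, 0], 1], [[0.4, 0.2, 0], [0, 0, 0], 1], [[0.5, 0.25, 0], [0, 0, 0], 1], [[0.5, 0.25, 0], [0, 0, 0], 1], [[0.5, 0.25, 0], [0, 0, 0], 1], [[0.3, 0.17, 0], [0, 0, 0], 1], [[0, 0, 0], [0, 0, 0], 1], [[0, 0, 0], [0, 0, 0], 1]])

```text
clock: 17.62
position: [0.624, 0.0087, 0.3041]
tool_rot: [0.995, 0.102, -0.0, -0.0]
force: [-0.0, 0.4, 0.7]
grip_width: -0.0002
gripper_force: 0.0
```

Run:
```python
from h import *
p,M=st();C=cam("wrist");im=ctrl.get_image("wrist");cv2.imwrite("pics/raw_b.png",im[:,:,::-1])
b=np.array([.679,.0198,.063]);q=w2p("wrist",b,C);print("pred",q)
x0,y0=(q-45).astype(int).clip(0);g=cv2.cvtColor(im[y0:y0+90,x0:x0+90],cv2.COLOR_RGB2GRAY)
# dark collar: largest dark blob, the button is its hole
m=(g<70).astype(np.uint8);cs,hi=cv2.findContours(m,cv2.RETR_CCOMP,cv2.CHAIN_APPROX_NONE)
for c,hh in zip(cs,hi[0]):
    if cv2.contourArea(c)>60:
        (u,v),r=cv2.minEnclosingCircle(c);print("hole" if hh[3]>=0 else "outer",u+x0,v+y0,r,cv2.contourArea(c),p2w("wrist",(u+x0,v+y0),.063,C))
for r in g[::5,::5]:print(*["%3d"%k for k in r])
```

```text
t 17.625 pos [0.624  0.0087 0.3041] rel 0.0965 -0.0571 yaw 11.69 tilt [-0.e+00 -1.e-04 -1.e+00] F [-0.05  0.43  0.66] w -0.0002
pred [254.5241818  141.96328426]
outer 253.5 178.5 44.972312927246094 896.5 [0.65039217 0.01468422 0.063     ]
outer 253.8921241760254 140.45117950439453 24.621728897094727 1754.0 [0.68002541 0.02050853 0.063     ]
hole 254.2486915588379 142.10209274291992 17.272144317626953 862.0 [0.67885372 0.01998574 0.063     ]
182 184 184 183 183 183 184 183 184 184 183 184 184 185 185 184 183 184
183 183 182 183 183 184 184 183 184 185 184 184 184 185 185 185 185 184
163 165 167 166 164 167 166 168 171 171 171 174 174 175 177 177 180 180
194 195 194 195 195 195 194 195 195 195 195 195 195 196 195 196 196 196
194 194 194 195 194 195 194 162  94  53  96 173 195 195 195 196 195 196
194 194 195 194 194 194 103  48  49  49  48  45  83 195 195 195 195 195
194 195 194 194 194 117  46  47  54  88  55  41  41 121 189 189 194 196
194 194 194 195 190  41  43 110 195 197 195 118  39  38 184 189 190 192
194 194 194 195 177  43  56 196 196 196 195 194  60  36 158 188 188 187
193 194 193 194 131  40 114 197 196 196 195 196 122  35 131 186 186 187
193 192 194 194 182  38  89 197 197 196 195 195  95  34 166 185 186 188
192 193 194 193 193  37  39 193 194 194 195 190  37  31 182 186 187 184
184 193 195 193 194 169  36  39 155 178 158  39  30 160 185 186 184 184
132 135 134 138 158 184 168  29  29  28  28  29 165 182 184 184 183 184
132 133 132 132 133 133 132 112 108  97 165 183 183 184 184 185 185 184
118 118 117 117 126 127 127 119 119 118 118 118 134 133 133  89  86  83
 69  70  69  69  69  70  67  55  56  56  56  55  56  56  56  55  55  39
 66  67  67  67  58  55  58  56  55  55  56  56  55  55  55  55  55  39
```

Call:
step_arm(rows=[[[0.4, 0, 0], [0, 0, 0], 1], [[0.4, 0, 0.2], [0, 0, 0], 1], [[0.136, 0, 0.3], [0, 0, 0], 1], [[0, 0, 0.3], [0, 0, 0], 1], [[0, 0, 0.2], [0, 0, 0], 1], [[0, 0, 0], [0, 0, 0], 1], [[0, 0, 0], [0, 0, 0], 1]])

```text
clock: 18.55
position: [0.6793, 0.0198, 0.2444]
tool_rot: [0.995, 0.102, 0.0, 0.0]
force: [-0.3, -0.1, 0.1]
grip_width: -0.0
gripper_force: 0.0
```

Call:
step_arm(rows=[[[0, 0, 0.08], [0, 0, 0], 1], [[0, 0, 0.06], [0, 0, 0], 1], [[0, 0, 0], [0, 0, 0], 1], [[0, 0, 0], [0, 0, 0], 1]])

```text
clock: 19.05
position: [0.6795, 0.0199, 0.2357]
tool_rot: [0.995, 0.102, 0.0, 0.0]
force: [1.6, -0.8, 4.2]
grip_width: 0.0003
gripper_force: 2.0
```

Call:
step_arm(rows=[[[0, 0, 0.06], [0, 0, 0], 1], [[0, 0, 0.06], [0, 0, 0], 1], [[0, 0, 0], [0, 0, 0], 1], [[0, 0, 0], [0, 0, 0], 1]])

```text
clock: 19.55
position: [0.6796, 0.0199, 0.2336]
tool_rot: [0.995, 0.102, 0.002, 0.0]
force: [-22.5, -0.7, 50.7]
grip_width: -0.0001
gripper_force: 25.1
```

Call:
step_arm(rows=[[[0, 0, -0.08], [0, 0, 0], 1], [[0, 0, -0.07], [0, 0, 0], 1], [[0, 0, 0], [0, 0, 0], 1], [[0, 0, 0], [0, 0, 0], 1]])

```text
clock: 20.05
position: [0.6794, 0.0199, 0.2367]
tool_rot: [0.995, 0.102, -0.0, -0.0]
force: [2.5, -0.2, 3.6]
grip_width: -0.0001
gripper_force: 1.7
```

Call:
step_arm(rows=[[[0, 0, -0.02], [0, 0, 0], 1], [[0, 0, 0], [0, 0, 0], 1], [[0, 0, 0], [0, 0, 0], 1]])

```text
clock: 20.42
position: [0.6793, 0.0199, 0.238]
tool_rot: [0.995, 0.102, -0.0, -0.0]
force: [2.0, 1.0, 2.7]
grip_width: -0.0002
gripper_force: 1.4
```

Call:
step_arm(rows=[[[0, 0, -0.03], [0, 0, 0], 1], [[0, 0, 0], [0, 0, 0], 1], [[0, 0, 0], [0, 0, 0], 1]])

```text
clock: 20.8
position: [0.6793, 0.0199, 0.2398]
tool_rot: [0.995, 0.102, -0.0, -0.0]
force: [-0.3, 0.3, 1.6]
grip_width: 0.0003
gripper_force: 0.8
```

Call:
step_arm(rows=[[[0, 0, -0.2], [0, 0, 0], 1], [[0, 0, -0.4], [0, 0, 0], 1], [[0, 0, -0.5], [0, 0, 0], 1], [[-0.4, 0, -0.2], [0, 0, 0], 1], [[-0.5, -0.25, 0], [0, 0, 0], 1], [[-0.5, -0.25, 0], [0, 0, 0], 1], [[-0.5, -0.25, 0], [0, 0, 0], 1], [[-0.5, -0.2, 0], [0, 0, 0], 1], [[-0.5, -0.17, 0], [0, 0, 0], 1], [[-0.2, 0, 0], [0, 0, 0], 1], [[0, 0, 0], [0, 0, 0], 1], [[0, 0, 0], [0, 0, 0], 1]])

```text
clock: 22.3
position: [0.4843, 0.0478, 0.3182]
tool_rot: [0.995, 0.102, 0.0, 0.0]
force: [0.8, -0.5, 0.1]
grip_width: 0.0003
gripper_force: 0.0
```

Run:
```python
from h import *
p,M=st();C=cam("wrist");im=ctrl.get_image("wrist");cv2.imwrite("pics/raw_e.png",im[:,:,::-1])
h=cv2.cvtColor(im,cv2.COLOR_RGB2HSV)
def seg(m,pt,n):
    k,l,s,c=cv2.connectedComponentsWithStats(m.astype(np.uint8));q=w2p("wrist",pt,C)
    i=min((j for j in range(1,k) if s[j,4]>60),key=lambda j:np.hypot(*(c[j]-q)))
    w=p2w("wrist",c[i],pt[2],C);print(n,"px",c[i].round(1),s[i],"rel",((w-L)@LX).round(4),((w-L)@LY).round(4));return l==i
am=(h[...,1]>150)&(h[...,0]<25)
v=seg(am,L+.01*LY+[0,0,.014],"amber barrel")
ws=(h[...,1]<35)&(h[...,2]>190)
seg(ws,L-.05*LY,"stripe right part");seg(ws,np.array([.576,.0674,.065]),"small vial cap");seg(ws,np.array([.679,.020,.063]),"button")
```

```text
t 22.3 pos [0.4843 0.0478 0.3182] rel -0.0323 0.0097 yaw 11.67 tilt [ 3.e-04  1.e-04 -1.e+00] F [ 0.84 -0.52  0.07] w 0.0003
amber barrel px [228.1 159.1] [ 208  145   40   29 1082] rel 0.002 0.0342
stripe right part px [321.1 156. ] [296 153  51   7 355] rel 0.0021 -0.0571
small vial cap px [251.4  87. ] [240  75  24  25 468] rel 0.0637 0.0117
button px [251.4  87. ] [240  75  24  25 468] rel 0.0638 0.0117
```

```bash
python3 -c "
from station import ctrl
print(ctrl.hand_in())"
```

```text
the job is handed in; nothing more can be done
None
```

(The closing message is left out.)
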